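# Load the scraper into the bridge clamp and start the clamp screw

## Robot

A 7-joint arm with a two-finger parallel gripper is mounted at the origin on a cart in front of the work surface, level with it; the furniture and walls round the work are solid. World frame = base frame: x ahead of the robot, y to its left, z up, the work surface at z = 0. Lengths are in m, angles in rad, forces in N, time in s.
With the tool pointing down it reaches from about 0.4 to 0.85 m from the base axis. Payload 10.4 kg.
Tool frame: the origin (TCP) lies on the centre line of the jaws, within the pads' length; the fingertips stand 8 mm ahead of it and the grasp point (between the pads) lies 11 mm behind it (r.finger_overhang is the distance from the TCP to the fingertips, in m); z points along the fingers, y is the line along which they close (so a half turn about z gives the same grasp; the last joint's range is limited). The gripper opens to 87 mm and grips with 3 to 60 N. Pads are 19 mm wide; open, the fingers measure 117 mm over their backs; the gripper's body (75 mm by 190 mm) begins 51 mm behind the grasp point.
Start: joints at [-1.282, 0.332, -0.065, 1.46, 0.022, 1.35, -0.088], TCP at [0.192, 0.595, 0.231] pointing down, gripper open.
Joint ranges: [-2.6, 2.6], [-0.5, 2.12], [-1.47, 1.34], [0.16, 2.42], [-1.27, 4.41], [0.06, 2.06], [-2.6, 2.6]. Speed limits (rad/s): [2.22, 2.22, 2.79, 2.79, 3.14, 3.14, 3.14].

## Interface

Orientations are given as a unit quaternion [x, y, z, w].
In Python, from bench import r, vision gives the robot as it stands.
- The arm moves only by the tool drive_tool, never from a script. Its argument "series" is a list of rows, each a list of 2 entries, a list of its own where there are three numbers: the shift along the world's x, y, z in cm, then the turn about the world's z in degrees. A call has exactly 10 rows; each row shifts and turns the commanded pose from where the row before left it; what a row does not reach is not made up. A row lasts 1/8 s, in which the tool goes at most 62.5 mm and 10.7 degrees, less where a joint would pass 70% of its speed; a pose out of reach is approached as far as the arm can. A call with a gripper value outside its range is refused whole. "hand" is the closure, from 0 (fully open) to 1 (shut), set as the call begins (left out, the last holds). The fingers move at their own pace and stop on an object; "newtons" is the grip in N (left out, the last holds). Time passes only in rows, so rows that do not move let the fingers close, or fill a call up. It gives the time, the measured TCP pose, the force, the opening and the grip force at its end, in the units of the state.
- r.read_state(): the state, without advancing time (a new reading comes with each control period).
- vision.camera(name): name is "side" or "top" or "wrist"; returns a dict with "color" (384x512x3 uint8, red, green, blue), "intrinsics" (3x3 intrinsics, pixels), "R" (3x3) and "t" (3): a world point X has camera coordinates R X + t; the wrist camera has in their place "mount" (4x4, takes a point from camera to tool coordinates, whose origin is the TCP and whose axes are the flange's). Camera axes: x right, y down, z forward; pixel columns grow to the right and rows downward; lengths in m; the calibration is good to about 2 mm. The wrist camera is an equidistant fisheye: a pixel r from the principal point sees the ray r / f radians off the axis. A picture is of the moment at which its call begins: read the wrist's pose just before it. There is no depth.
- r.close_job(): hands the job in; it is judged then, once.
The state is a dict: "time": time; "joint_positions": joint angles; "joint_vel": joint speeds; "joint_torque": joint torques, N m; "ee_pos": TCP position; "eef_rot": TCP orientation; "ft_force": force on the tool from outside, world axes, zero at the start; "torque": the same for the moment, N m; "width": finger opening in m; "grip_force": force on a finger pad.
Only numpy, scipy, OpenCV 4.12 (cv2) and the standard library are available. Lean on these libraries where they do the work, as an engineer would, in place of code of your own. Each camera call takes 0.05 s, during which the arm holds its last target. There are 200 camera calls.

## Task

Slide the blue-handled scraper, blade first, into the slot of the aluminium bridge clamp until its blade is fully home against the back of the slot, and let go of it. Then start the clamp screw above it: turn the black knob backward (anticlockwise from above) until the screw is felt to drop at the start of its thread, then forward (clockwise) one full turn, and finish while still gripping the knob, keeping the screw where it is. Leave the scraper fully home and the other things on the bench undisturbed.

Things in the scene. Friction and masses are not known exactly. Their poses are not given: they have to be found in the camera images.
- clamp: Aluminium bridge clamp fixed to the bench: block 80 (x) x 84 (y) x 40 mm high; low bolted feet make it 122 mm over y. Origin on the bench under the screw; z axis up along the screw's axis, x axis along the slot from mouth to back. Fully home, the scraper's grip point lies at x = -105 mm here.
- slot_mouth (a point): Middle of the slot's mouth at bench height, 40 mm in front (clamp -x) of the screw's axis; axes as the clamp's. Slot 46 mm wide, 11 mm high, 65 mm deep to its back wall; the bench is its floor. Two guide wings, 10 mm high, flare from the mouth to 19 mm in front of it, 66 mm apart there.
- boss_top (a point): Centre of the top of the fixed brass boss (28 mm in diameter, 18 mm high) that stands on the block around the screw; 58 mm above the bench. The knob is above it.
- scraper_grip (a point): Centre of the scraper's handle, 15 mm above its underside; x axis points to the blade's tip, z up. It lies level on the bench, 0.08 to 0.17 kg. Blue handle from 56 mm behind this point to 48 mm ahead, 16 mm wide, 4 to 26 mm above the bench. Ferrule 24 mm wide, 12 high, to 58 mm ahead; then the flat steel blade, 40 mm wide, 4 mm thick, to 130 mm ahead. Balances about 35 mm ahead.
- scraper_tip (a point): Middle of the front edge of the scraper's blade, 2 mm above its underside; same axes as scraper_grip.
- screw: Captive clamp screw; origin on its axis at the centre of its round black knurled knob (34 mm diameter, 24 mm high, white index line on top); does not turn with the knob. Starts about 91 mm above the bench, lying on the thread by its weight; on the drop it falls 5 to 6 mm to 86 mm. A hard-gripped knob cannot fall by itself: press lightly down or let go.
- knob (a joint): Knob angle, rad, positive forward (clockwise from above); at 0 the index line points to the slot's mouth. Starts at 0.5 to 1.3. Turned backward the screw drops between 0 and -0.25; stop at -0.45. Without the drop it binds near 1.8. After it, it turns freely to a stop at 7.6, sinking 6 mm a turn (follow it down; 1.4 mm axial play). Turning takes 0.03 N m.
- bench_timer: Bystander: white bench timer, 62 x 62 x 16 mm; origin at the centre of its underside. Leave it alone.
- petri_dish: Bystander: flat clear glass dish, 52 mm across, 10 mm high; origin at the centre of its underside. Leave it alone.
- red_lid_1: Bystander: loose red lid, 58 mm across, 12 mm high; origin at the centre of its underside. Leave it alone.
- conjugate: Bystander: black bottle, 32 mm across, 64 mm high; origin at the centre of its underside. Leave it alone.
- drop_vial: Bystander: small amber bottle with white cap, 25 mm across, 48 mm high; origin at the centre of its underside. Leave it alone.
- open_cup_1: Bystander: clear open cup, 58 mm across, 62 mm high; origin at the centre of its underside. Leave it alone.
Things that resemble listed ones, but are neither listed nor needed, are in the scene too. What is shaped like the clamp but pink is not meant.

How it is judged:
On the way, in this order (a step that is already met when the one before it is completed fails the run):
1. the scraper's blade is fully home in the slot and released (x of scraper_tip in the frame of clamp above 0.018 m and z of scraper_tip in the frame of clamp between -0.003 and 0.01 m and angle between the x axis of scraper_tip and the x axis of clamp, either way round below 0.15 rad and distance between the grasp point and scraper_grip above 0.05 m), for 0.2 s.
2. the knob is turned back until the screw has dropped at the start of its thread (z of screw in the frame of clamp below 0.0875 m and value of joint knob below 0.4 rad), for 0.2 s.
At the end, for the whole second after the job is handed in: Blade edge within 7 mm of the slot's back wall and in line with the slot (0.15 rad); knob turned forward one turn after the drop (joint 5.4 to 7.1 rad), its centre below 83.5 mm, at rest and gripped by the fingers (over 3 N, grasp point within 26 mm of its centre) (x of scraper_tip in the frame of clamp above 0.018 m and z of scraper_tip in the frame of clamp between -0.003 and 0.01 m and angle between the x axis of scraper_tip and the x axis of clamp, either way round below 0.15 rad and value of joint knob between 5.4 and 7.1 rad and z of screw in the frame of clamp below 0.0835 m and velocity of joint knob between -0.1 and 0.1 rad/s and contact force between the fingers and screw above 3 N and distance between the grasp point and screw below 0.026 m); the arm keeps its last pose, push and grip.
It fails at once if a bystander was moved more than 25 mm (distance of any of bench_timer, petri_dish, red_lid_1, conjugate, drop_vial, open_cup_1 from where it was at the start of the episode above 0.025 m).
It also fails if it takes over 72 s, if anything falls off the work surface, if the arm or the gripper's body presses on something with over 40 N, if the wrist force passes 120 N, or if a joint passes its speed limit or range.

## Working session

There is one attempt and no reset: what is moved stays moved. The work goes in short steps, Python scripts to look and compute and a tool call to move; the robot and the scene stay as the last step left them, time stands still between calls to the robot, and variables do not carry over. Pictures are saved under pics/ and viewed, at most 10 in all, crops included, and the job is handed in when it is done.

Besides the shell and the picture viewer there is one more tool, called after "Emit:" as name([rows], argument=value, ...), one row to a line, values as JSON. drive_tool: Moves the arm, as the interface text tells. Its arguments: {"type":"object","properties":{"series":{"type":"array"},"hand":{"type":"number"},"newtons":{"type":"number"}},"required":["series"]}

```bash
mkdir -p pics; ls; cat > h.py <<'E'
import numpy as np, cv2
from bench import r, vision
def snap(n,f):
    c=vision.camera(n); cv2.imwrite('pics/'+f+'.png',cv2.cvtColor(c['color'],cv2.COLOR_RGB2BGR)); np.save('pics/'+f+'.npy',c,allow_pickle=True); return c
def load(f): return np.load('pics/'+f+'.npy',allow_pickle=True).item()
def ray(c,u,v):
    d=np.linalg.inv(c['intrinsics'])@[u,v,1]; R=np.array(c['R']); return -R.T@c['t'], R.T@d
def onz(c,u,v,z):
    o,d=ray(c,u,v); return o+d*(z-o[2])/d[2]
def proj(c,X):
    p=c['intrinsics']@(c['R']@np.array(X)+c['t']); return p[:2]/p[2]
E
python3 - <<'E'
from h import *
a=snap('top','top1')['color'];b=snap('side','side1')['color']
cv2.imwrite('pics/both.png',cv2.cvtColor(np.vstack([cv2.resize(a,(400,300)),cv2.resize(b,(400,300))]),cv2.COLOR_RGB2BGR))
print(r.read_state())
E
```

```text
pics
{'time': 0.1, 'joint_positions': array([-1.2815774 ,  0.33277929, -0.06469765,  1.46081492,  0.02159322,
        1.34994065, -0.08850966]), 'joint_vel': array([ 2.80039006e-04, -4.45627408e-03,  1.62631279e-03, -2.07637504e-03,
       -8.54484322e-04,  8.08169876e-04,  8.96660877e-05]), 'joint_torque': array([ 9.06011155e-04, -6.24545360e+01,  2.42499949e-02, -3.90716815e+01,
       -6.14117878e-02,  3.65326053e-02,  7.01124850e-05]), 'ee_pos': array([0.19164451, 0.59454445, 0.2298721 ]), 'eef_rot': array([ 1.55276117e-01,  9.87870912e-01, -6.19462301e-04, -7.13504445e-05]), 'ft_force': array([-0.14261634,  0.4924236 , -0.29054644]), 'torque': array([-0.00284202, -0.01167715,  0.02589489]), 'grip_force': 0.0, 'width': 0.08672734010400512}
```

View pics/top1.png

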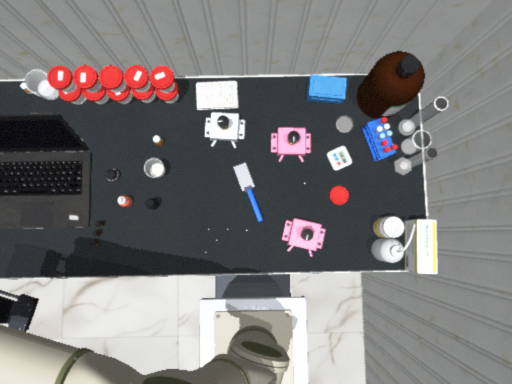

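View pics/side1.png

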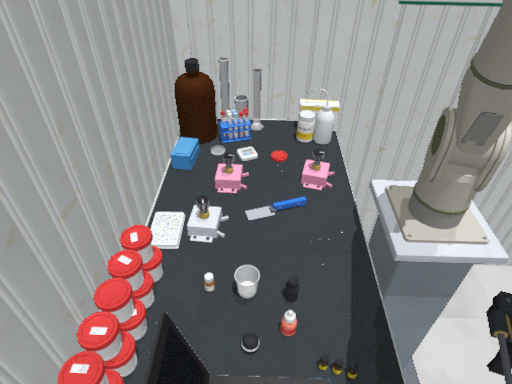

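The aluminium clamp is at top px (225,127). The pink look-alikes at (291,142) and (304,235) are excluded by colour. The only blue-handled scraper runs from blade (240,167) to handle end (260,219), with its blade pointing away from the robot. The clamp's wings at (210,143) and (239,145) put the slot mouth on the robot's side. Next I confirm this in a crop and measure.

```bash
python3 - <<'E'
from h import *
c=load('top1');a=c['color']
cv2.imwrite('pics/crop1.png',cv2.cvtColor(cv2.resize(a[75:230,190:310],None,fx=3.8,fy=3.8,interpolation=cv2.INTER_CUBIC),cv2.COLOR_RGB2BGR))
hsv=cv2.cvtColor(a,cv2.COLOR_RGB2HSV)
m=cv2.inRange(hsv,(105,120,60),(125,255,255)); m[:155]=0;m[230:]=0;m[:,:225]=0;m[:,280:]=0
v,u=np.nonzero(m);P=np.array([onz(c,x,y,.02) for x,y in zip(u,v)])[:,:2]
ctr,(w,h),an=cv2.minAreaRect(P.astype(np.float32)*1000);print('handle',ctr,w,h,an)
l=cv2.fitLine(P.astype(np.float32),cv2.DIST_L2,0,.01,.01).ravel();print(l)
m=((a.min(2)>120)&(a.max(2).astype(int)-a.min(2)<40)).astype(np.uint8)
b=m.copy();b[:160]=0;b[196:]=0;b[:,:230]=0;b[:,260:]=0
v,u=np.nonzero(b);P=np.array([onz(c,x,y,.003) for x,y in zip(u,v)],np.float32)[:,:2]*1000
print('blade',cv2.minAreaRect(P))
b=m.copy();b[:111]=0;b[150:]=0;b[:,:200]=0;b[:,250:]=0
v,u=np.nonzero(b);print(u.min(),u.max(),v.min(),v.max());P=np.array([onz(c,x,y,.04) for x,y in zip(u,v)],np.float32)[:,:2]*1000
print('clamp',cv2.minAreaRect(P)); print(ray(c,0,0)[0],proj(c,(0.5,0,0)),proj(c,(.6,0,0)),proj(c,(.5,.1,0)))
E
```

```text
handle (426.74853515625, -11.128816604614258) 105.17598724365234 20.4776554107666 19.476083755493164
[ 0.9438821   0.33028254  0.42596808 -0.01128575]
blade ((516.3954467773438, 20.93663787841797), (81.37920379638672, 42.051307678222656), 19.34096336364746)
204 244 112 147
clamp ((656.0887451171875, 75.78108215332031), (121.63513946533203, 106.72261810302734), 86.28326416015625)
[ 0.34204624 -0.00299132  1.3848739 ] [250.303944   181.45300091] [249.70781807 149.43699725] [217.79926911 182.06679341]
```

View pics/crop1.png

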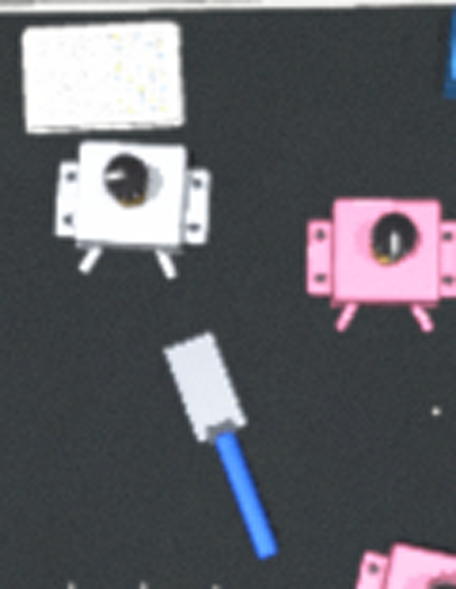

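The crop confirms it: the aluminium clamp's block corners are (80,142), (187,148), (183,249) and (75,243), its wings flare at the bottom, and its index line points left. The blade points up at the clamp. Now I move over the scraper.

Emit:
drive_tool([
  [[2.2,-5.5,0],3.7],
  [[2.2,-5.5,0],3.7],
  [[2.2,-5.5,0],3.7],
  [[2.2,-5.5,0],3.7],
  [[2.2,-5.5,0],3.7],
  [[2.2,-5.5,0],3.7],
  [[2.2,-5.5,0],3.7],
  [[2.2,-5.5,0],3.7],
  [[2.2,-5.5,0],3.7],
  [[2.2,-5.5,0],3.7],
], hand=0, newtons=40)

```text
time: 1.35
ee_pos: [0.412, 0.0429, 0.2306]
eef_rot: [-0.167, 0.986, 0.0, 0.0]
ft_force: [1.0, 0.4, 0.8]
width: 0.0869
grip_force: 0.0
```

```bash
cat >> h.py <<'E'
from scipy.spatial.transform import Rotation as Ro
def wsnap(f):
    s=r.read_state(); c=snap('wrist',f); c['p']=s['ee_pos'];c['q']=s['eef_rot']; np.save('pics/'+f+'.npy',c,allow_pickle=True); return c
def wray(c,u,v):
    K=c['intrinsics']; x=(u-K[0,2])/K[0,0]; y=(v-K[1,2])/K[1,1]; th=np.hypot(x,y)
    d=np.array([np.sin(th)*x/th,np.sin(th)*y/th,np.cos(th)]) if th>0 else np.array([0,0,1.])
    R=Ro.from_quat(c['q']).as_matrix(); M=np.array(c['mount'])
    return c['p']+R@M[:3,3], R@M[:3,:3]@d
def wonz(c,u,v,z):
    o,d=wray(c,u,v); return o+d*(z-o[2])/d[2]
def mm(f,pts,z):
    c=load(f); return np.array([(wonz if 'p' in c else onz)(c,u,v,z)[:2] for u,v in pts])
E
python3 - <<'E'
from h import *
c=wsnap('w1');print(c['mount'],c['intrinsics'])
# coarse block centre from top
print(mm('top1',[(211,112.4),(239.2,114),(238.2,140.5),(209.7,139)],.04), c['q'])
E
```

```text
[[-3.53004009e-04 -9.54836289e-01 -2.97132188e-01  8.09743662e-02]
 [ 9.99999756e-01 -1.58007360e-04 -6.80278916e-04 -6.13335266e-04]
 [ 6.02605923e-04 -2.97132356e-01  9.54836112e-01 -1.54186697e-01]
 [ 0.00000000e+00  0.00000000e+00  0.00000000e+00  1.00000000e+00]] [[297.31863964   0.         253.26461693]
 [  0.         297.31863964 190.75516463]
 [  0.           0.           1.        ]]
[[0.70905961 0.11552399]
 [0.70248952 0.02985435]
 [0.62058625 0.03415686]
 [0.6268036  0.12014438]] [-1.67300957e-01  9.85905830e-01  2.52862834e-04  1.41512412e-04]
```

View pics/w1.png

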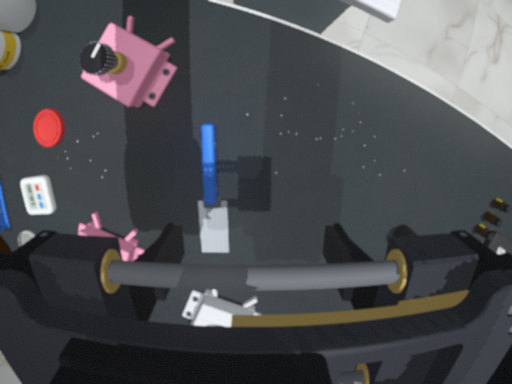

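The wrist view shows the scraper's handle from (208,125) to (210,200) and its blade end at (215,250). The clamp at (220,305) is mostly hidden. I refine the handle position from this view.

```bash
python3 - <<'E'
from h import *
c=load('w1');hsv=cv2.cvtColor(c['color'],cv2.COLOR_RGB2HSV)
m=cv2.inRange(hsv,(105,120,60),(125,255,255));m[:,:150]=0;m[:,260:]=0
v,u=np.nonzero(m);P=np.array([wonz(c,x,y,.02)[:2] for x,y in zip(u,v)],np.float32)*1000
print(cv2.minAreaRect(P), np.degrees(np.arctan2(*cv2.fitLine(P,cv2.DIST_L2,0,.01,.01).ravel()[1::-1])))
b=mm('w1',[(202,252),(229,251)],.004);print(b,b.mean(0))
q=c['q'];x=Ro.from_quat(q).as_matrix();print(np.degrees(np.arctan2(x[1,1],x[0,1])))
E
```

```text
((428.84454345703125, -11.518440246582031), (105.62767791748047, 20.1512508392334), 20.225391387939453) 19.066177
[[0.56166427 0.01450658]
 [0.54611546 0.05153323]] [0.55388987 0.03301991]
109.26186135746576
```

Emit:
drive_tool([
  [[1.7,-2.4,0],0],
  [[1.7,-2.4,-1],0],
  [[0,0,-5],0],
  [[0,0,-5],0],
  [[0,0,-5],0],
  [[0,0,-3],0],
  [[0,0,-2],0],
  [[0,0,-0.9],0],
  [[0,0,0],0],
  [[0,0,0],0],
], hand=0)

```text
time: 2.65
ee_pos: [0.4463, -0.003, 0.0123]
eef_rot: [-0.166, 0.986, 0.0, 0.001]
ft_force: [0.1, 0.2, -0.2]
width: 0.0873
grip_force: 0.0
```

Emit:
drive_tool([
  [[0,0,0],0],
  [[0,0,0],0],
  [[0,0,0],0],
  [[0,0,0],0],
  [[0,0,0],0],
  [[0,0,0],0],
  [[0,0,0],0],
  [[0,0,0],0],
  [[0,0,0.2],0],
  [[0,0,0],0],
], hand=1, newtons=40)

```text
time: 3.9
ee_pos: [0.4457, -0.0031, 0.0137]
eef_rot: [-0.166, 0.986, 0.0, -0.0]
ft_force: [0.6, 0.2, -1.6]
width: 0.0158
grip_force: 40.0
```

Emit:
drive_tool([
  [[0,1.5,0.3],-3.9],
  [[0.3,1.5,0],-3.9],
  [[0.5,1.5,0],-3.9],
  [[0.5,1.5,0],-3.9],
  [[0.5,1.5,0],-3.9],
  [[0.5,1.5,0],-3.4],
  [[0.6,0,0],0],
  [[0,0,0],0],
  [[0,0,0],0],
  [[0,0,0],0],
])

```text
time: 5.15
ee_pos: [0.4745, 0.0864, 0.0165]
eef_rot: [0.033, 0.999, 0.0, -0.0]
ft_force: [0.5, -1.2, -1.9]
width: 0.0155
grip_force: 40.0
```

```bash
python3 - <<'E'
from h import *
t=snap('top','top2')['color'];s=snap('side','side2')['color']
f=lambda i,k:cv2.resize(i,None,fx=k,fy=k,interpolation=cv2.INTER_CUBIC)
a=f(t[95:215,190:270],5);b=f(s[180:300,160:320],2.5)
o=np.zeros((600,800,3),np.uint8);o[:,:400]=a;o[:300,400:]=b
cv2.imwrite('pics/c2.png',cv2.cvtColor(o,cv2.COLOR_RGB2BGR))
E
```

```text
(no output)
```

View pics/c2.png

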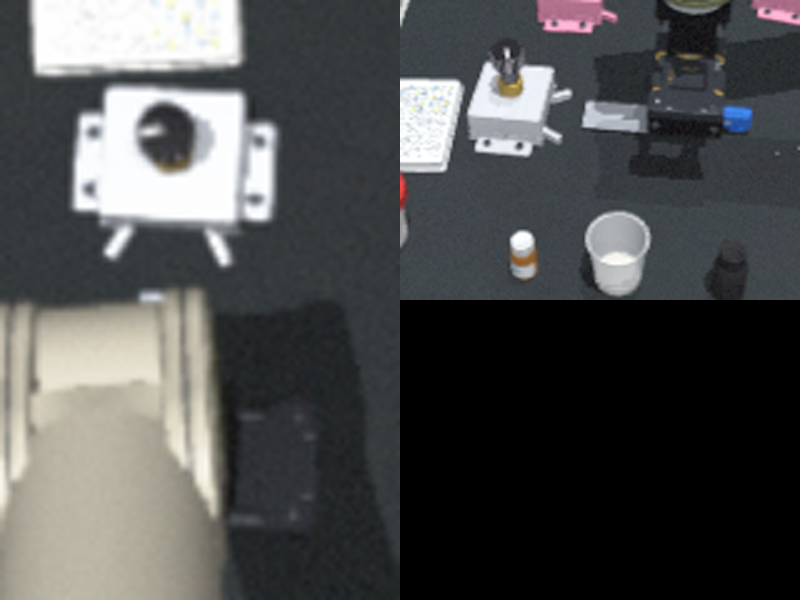

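The blade tip is at (150,297), its left edge at about 138, and the wings span (112,255) to (224,262). The blade is centred on the funnel and in line, so I insert.

Emit:
drive_tool([
  [[1.0,-0.06,-0.2],0],
  [[1.0,-0.07,0],0],
  [[1.0,-0.06,0],0],
  [[1.0,-0.07,0],0],
  [[1.0,-0.06,0],0],
  [[1.0,-0.07,0],0],
  [[1.0,-0.06,0],0],
  [[1.0,-0.07,0],0],
  [[0.5,-0.03,0],0],
  [[0,0,0],0],
])

```text
time: 6.5
ee_pos: [0.5605, 0.0814, 0.0147]
eef_rot: [0.033, 0.999, 0.0, 0.001]
ft_force: [2.5, 2.6, -3.1]
width: 0.0157
grip_force: 40.0
```

Emit:
drive_tool([
  [[0.5,-0.03,-0.1],0],
  [[0.5,-0.03,-0.1],0],
  [[0.3,-0.02,0],0],
  [[0.2,-0.01,0],0],
  [[0.2,-0.01,0],0],
  [[0.1,0,0],0],
  [[0,0,0],0],
  [[0,0,0],0],
  [[0,0,0],0],
  [[0,0,0],0],
])

```text
time: 7.75
ee_pos: [0.5778, 0.0803, 0.0126]
eef_rot: [0.033, 0.999, 0.0, 0.0]
ft_force: [-1.0, 1.7, -2.0]
width: 0.0157
grip_force: 40.0
```

Emit:
drive_tool([
  [[0.1,0,0],0],
  [[0.1,-0.01,0],0],
  [[0.1,-0.01,0],0],
  [[0.1,0,0],0],
  [[0,0,0],0],
  [[0,0,0],0],
  [[0,0,0],0],
  [[0,0,0],0],
  [[0,0,0],0],
  [[0,0,0],0],
])

```text
time: 9.0
ee_pos: [0.5798, 0.0804, 0.012]
eef_rot: [0.033, 0.999, 0.0, -0.002]
ft_force: [-11.0, 3.3, 3.0]
width: 0.0161
grip_force: 40.0
```

Emit:
drive_tool([
  [[0.1,0,0],0],
  [[0.1,0,0],0],
  [[0.1,0,0],0],
  [[0,0,0],0],
  [[0,0,0],0],
  [[-0.1,0,0],0],
  [[-0.1,0,0],0],
  [[-0.1,0,0],0],
  [[0,0,0],0],
  [[0,0,0],0],
])

```text
time: 10.25
ee_pos: [0.5798, 0.0803, 0.0118]
eef_rot: [0.033, 0.999, -0.0, -0.002]
ft_force: [-8.6, 2.3, 0.2]
width: 0.0157
grip_force: 40.0
```

Emit:
drive_tool([
  [[0,0,0],0],
  [[0,0,0],0],
  [[0,0,0],0],
  [[0,0,0],0],
  [[0,0,0],0],
  [[0,0,2],0],
  [[0,0,5],0],
  [[0,0,5],0],
  [[0,0,4],0],
  [[0,0,0],0],
], hand=0)

```text
time: 11.5
ee_pos: [0.5837, 0.0801, 0.1772]
eef_rot: [0.033, 0.999, 0.001, 0.003]
ft_force: [-0.1, 0.5, -0.4]
width: 0.0866
grip_force: 0.0
```

```bash
python3 - <<'E'
from h import *
c=wsnap('w2');s=r.read_state();print(s['joint_positions'].round(2),s['ee_pos'],s['width'])
E
```

```text
[-0.76  0.33  0.67  1.67 -0.21  1.22  1.46] [0.58255907 0.0802112  0.17494454] 0.08677309581002529
```

View pics/w2.png

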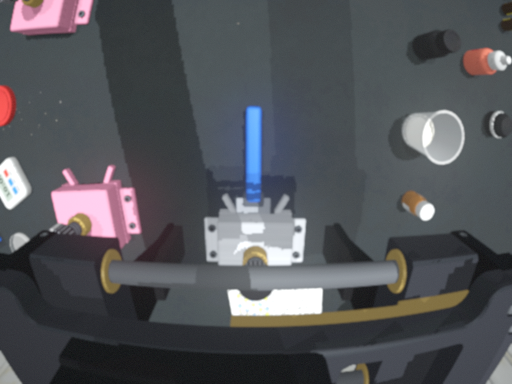

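The blade is in the slot. The handle/ferrule joint at (253,200) lies at the wing tips (225,198)/(285,200), as it should when home. The boss is at (256,257). I compute the screw's position from this view.

```bash
python3 - <<'E'
from h import *
print('boss',mm('w2',[(256,257)],.05),'block mouth corners',mm('w2',[(218,210),(292,210),(217,267),(292,266)],.04))
print('handle end',mm('w2',[(254,107)],.02),'feet', mm('w2',[(205,218),(306,220),(206,260),(305,263)],.01))
c=load('w2');a=c['color'];cv2.imwrite('pics/c3.png',cv2.cvtColor(cv2.resize(a[90:310,190:320],None,fx=2.7,fy=2.7,interpolation=cv2.INTER_CUBIC),cv2.COLOR_RGB2BGR))
E
```

```text
boss [[0.66685669 0.07754516]] block mouth corners [[0.6132087  0.04089551]
 [0.61850223 0.11882373]
 [0.6835791  0.03162722]
 [0.68815935 0.11786146]]
handle end [[0.5103366  0.08583508]] feet [[0.63382843 0.01977971]
 [0.64454381 0.1388759 ]
 [0.69127004 0.01340602]
 [0.7044429  0.13798574]]
```

View pics/c3.png

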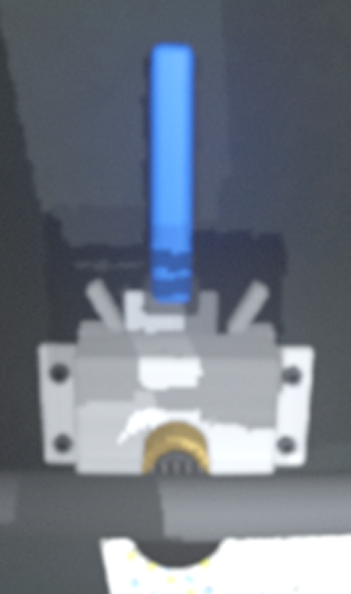

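The crop confirms the blade is inside the slot, with only the blade root and ferrule showing at (170,310). The screw comes out at about (0.667, 0.0757). Now I move to the knob.

Emit:
drive_tool([
  [[4.2,-0.2,0],0],
  [[4.2,-0.2,0],0],
  [[0,0,-3],0],
  [[0,0,-3],0],
  [[0,0,-2.5],0],
  [[0,0,-1],0],
  [[0,0,0],0],
  [[0,0,0],0],
  [[0,0,0],0],
  [[0,0,0],0],
], hand=0.3)

```text
time: 12.8
ee_pos: [0.666, 0.0763, 0.0782]
eef_rot: [0.033, 0.999, 0.0, 0.0]
ft_force: [-0.3, 0.0, -0.5]
width: 0.0611
grip_force: 0.0
```

Emit:
drive_tool([
  [[0,0,0],0],
  [[0,0,0],0],
  [[0,0,0],0],
  [[0,0,0],0],
  [[0,0,0],0],
  [[0,0,0],0],
  [[0,0,0],0],
  [[0,0,0],0],
  [[0,0,0],0],
  [[0,0,0],0],
], hand=1, newtons=12)

```text
time: 14.05
ee_pos: [0.6657, 0.0766, 0.0776]
eef_rot: [0.033, 0.999, 0.0, -0.0]
ft_force: [0.3, 4.7, -0.1]
width: 0.0337
grip_force: 12.0
```

Emit:
drive_tool([
  [[0,0.1,0],4],
  [[0,0,-0.1],9],
  [[0,0,0],9],
  [[0,0,0],9],
  [[0,0,0],9],
  [[0,0,0],9],
  [[0,0,0],9],
  [[0,0,0],6],
  [[0,0,0],0],
  [[0,0,0],0],
])

```text
time: 15.3
ee_pos: [0.6673, 0.0737, 0.0779]
eef_rot: [-0.5, 0.866, -0.002, 0.001]
ft_force: [3.2, -4.9, 5.6]
width: 0.0333
grip_force: 12.0
```

```bash
cat > st.py <<'E'
from h import *
s=r.read_state();x=Ro.from_quat(s['eef_rot']).as_matrix()
print(s['time'],s['joint_positions'].round(2),s['ee_pos'].round(4),'yang',np.degrees(np.arctan2(x[1,1],x[0,1])).round(1),s['ft_force'].round(1),s['torque'].round(3),s['width'])
E
python3 st.py
```

```text
15.3 [-0.44  0.56  0.36  1.51 -0.21  1.1   2.58] [0.6673 0.0737 0.0779] yang 150.0 [ 3.2 -4.9  5.6] [-0.93  -0.515 -0.012] 0.03332044026535003
```

Emit:
drive_tool([
  [[0,0,0],0],
  [[0,0,0],0],
  [[0,0,0],0],
  [[0,0,0.1],-9],
  [[0,0,0],-9],
  [[0,0,0],-9],
  [[0,0,0],-9],
  [[0,0,0],-9],
  [[0,0,0],-9],
  [[0,0,0],0],
], hand=0.35)

```text
time: 16.55
ee_pos: [0.6655, 0.0774, 0.0773]
eef_rot: [-0.055, 0.998, -0.0, -0.0]
ft_force: [0.4, -0.1, 1.0]
width: 0.0565
grip_force: 0.0
```

```bash
python3 st.py; python3 - <<'E'
from h import *
b=snap('side','side3')
for f in ('side2','side3'):
    a=cv2.resize(load(f)['color'][185:245,170:240],None,fx=5.7,fy=5.7,interpolation=cv2.INTER_CUBIC); b=a if f=='side2' else np.hstack([b,a])
cv2.imwrite('pics/c4.png',cv2.cvtColor(b,cv2.COLOR_RGB2BGR))
E
```

```text
16.55 [-0.58  0.6   0.55  1.52 -0.33  1.12  1.72] [0.6655 0.0774 0.0773] yang 96.3 [ 0.4 -0.1  1. ] [ 0.003 -0.009  0.024] 0.056516509610419485
```

View pics/c4.png

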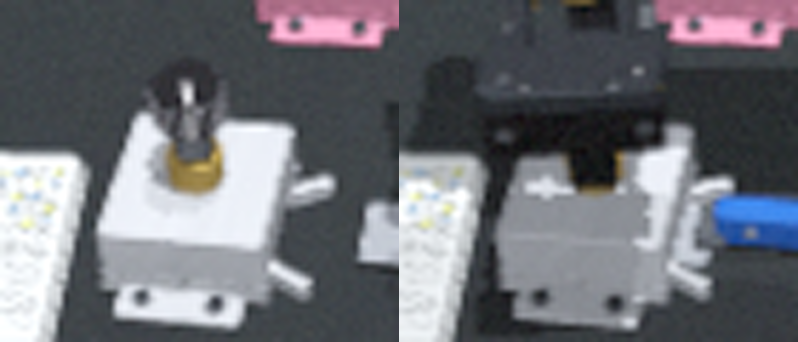

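The fingers hide the knob at (595,180), so this view can't tell whether it dropped. I recentre on the axis, grip again and turn back towards the stop.

Emit:
drive_tool([
  [[0.34,-0.08,0],0],
  [[0,0,0],0],
  [[0,0,0],0],
  [[0,0,0],0],
  [[0,0,0],0],
  [[0,0,0],0],
  [[0,0,0],0],
  [[0,0,0],0],
  [[0,0,0],0],
  [[0,0,0],0],
], hand=1)

```text
time: 17.85
ee_pos: [0.6691, 0.0765, 0.0776]
eef_rot: [-0.054, 0.999, 0.0, 0.0]
ft_force: [0.7, 1.8, -0.7]
width: 0.0336
grip_force: 12.0
```

```bash
python3 st.py
```

```text
17.85 [-0.57  0.6   0.55  1.51 -0.34  1.12  1.73] [0.6691 0.0765 0.0776] yang 96.2 [ 0.7  1.8 -0.7] [ 0.314 -0.068  0.037] 0.0336286026836722
```

Emit:
drive_tool([
  [[0,0,0],5],
  [[0,0,0],5],
  [[0,0,0],5],
  [[0,0,0],5],
  [[0,0,0],0],
  [[0,0,0],0],
  [[0,0,0],0],
  [[0,0,0],0],
  [[0,0,0],0],
  [[0,0,0],0],
])

```text
time: 19.1
ee_pos: [0.6691, 0.0765, 0.0776]
eef_rot: [-0.227, 0.974, 0.0, 0.0]
ft_force: [-0.6, 1.9, -2.0]
width: 0.0333
grip_force: 12.0
```

```bash
python3 st.py
```

```text
19.1 [-0.52  0.59  0.48  1.51 -0.29  1.11  2.04] [0.6691 0.0765 0.0776] yang 116.2 [-0.6  1.9 -2. ] [ 0.497 -0.077 -0.002] 0.03333261115584454
```

Emit:
drive_tool([
  [[0,0,0],4],
  [[0,0,0],4],
  [[0,0,0],4],
  [[0,0,0],0],
  [[0,0,0],0],
  [[0,0,0],0],
  [[0,0,0],0],
  [[0,0,0],0],
  [[0,0,0],0],
  [[0,0,0],0],
])

```text
time: 20.35
ee_pos: [0.6691, 0.0765, 0.0776]
eef_rot: [-0.328, 0.945, 0.0, -0.0]
ft_force: [-1.2, 3.5, -1.6]
width: 0.0334
grip_force: 12.0
```

```bash
python3 st.py
```

```text
20.35 [-0.49  0.58  0.43  1.51 -0.26  1.11  2.23] [0.6691 0.0765 0.0776] yang 128.2 [-1.2  3.5 -1.6] [ 0.733  0.004 -0.076] 0.03341547158672264
```

Emit:
drive_tool([
  [[0,0,0],4],
  [[0,0,0],4],
  [[0,0,0],4],
  [[0,0,0],0],
  [[0,0,0],0],
  [[0,0,0],0],
  [[0,0,0],0],
  [[0,0,0],0],
  [[0,0,0],0],
  [[0,0,0],0],
])

```text
time: 21.6
ee_pos: [0.6689, 0.0763, 0.0775]
eef_rot: [-0.424, 0.905, 0.0, -0.0]
ft_force: [-3.4, 1.0, -0.8]
width: 0.0333
grip_force: 12.0
```

```bash
python3 st.py
```

```text
21.6 [-0.46  0.57  0.39  1.51 -0.23  1.11  2.42] [0.6689 0.0763 0.0775] yang 140.2 [-3.4  1.  -0.8] [ 0.483  0.722 -0.208] 0.03329818740634663
```

The z moment rose to -0.21 N·m, which is the backward stop. I release so the screw drops, then regrip lower.

Emit:
drive_tool([
  [[0,0,0],0],
  [[0,0,0],0],
  [[0,0,0],0],
  [[0,0,0],0],
  [[0,0,0],0],
  [[0,0,0],0],
  [[0,0,-0.2],0],
  [[0,0,-0.2],0],
  [[0,0,0],0],
  [[0,0,0],0],
], hand=0.35)

```text
time: 22.85
ee_pos: [0.6691, 0.0764, 0.0735]
eef_rot: [-0.425, 0.905, 0.0, -0.0]
ft_force: [0.2, -0.5, -0.1]
width: 0.0564
grip_force: 0.0
```

Emit:
drive_tool([
  [[0,0,0],0],
  [[0,0,0],0],
  [[0,0,0],0],
  [[0,0,0],0],
  [[0,0,0],0],
  [[0,0,0],0],
  [[0,0,0],0],
  [[0,0,0],0],
  [[0,0,0],0],
  [[0,0,0],0],
], hand=1, newtons=15)

```text
time: 24.1
ee_pos: [0.669, 0.0765, 0.0735]
eef_rot: [-0.425, 0.905, 0.0, -0.0]
ft_force: [-1.4, 1.1, 0.4]
width: 0.0336
grip_force: 15.0
```

```bash
python3 st.py
```

```text
24.1 [-0.46  0.58  0.39  1.51 -0.24  1.1   2.43] [0.669  0.0765 0.0735] yang 140.2 [-1.4  1.1  0.4] [0.351 0.501 0.029] 0.03355727860178236
```

Emit:
drive_tool([
  [[0,0,-0.015],-9],
  [[0,0,-0.015],-9],
  [[0,0,-0.015],-9],
  [[0,0,-0.015],-9],
  [[0,0,-0.015],-9],
  [[0,0,-0.015],-9],
  [[0,0,-0.015],-9],
  [[0,0,-0.015],-9],
  [[0,0,-0.015],-9],
  [[0,0,-0.015],-9],
])

```text
time: 25.35
ee_pos: [0.6691, 0.0765, 0.0721]
eef_rot: [0.342, 0.94, 0.0, -0.0]
ft_force: [-3.3, 0.8, -0.1]
width: 0.0333
grip_force: 15.0
```

```bash
python3 st.py
```

```text
25.35 [-0.68  0.66  0.72  1.52 -0.46  1.14  1.  ] [0.6691 0.0765 0.0721] yang 50.0 [-3.3  0.8 -0.1] [ 0.082  0.403 -0.023] 0.033342818106346546
```

Emit:
drive_tool([
  [[0,0,-0.015],-9],
  [[0,0,-0.015],-9],
  [[0,0,-0.015],-9],
  [[0,0,-0.015],-9],
  [[0,0,-0.015],-9],
  [[0,0,-0.015],-9],
  [[0,0,-0.015],-9],
  [[0,0,-0.015],-9],
  [[0,0,-0.015],-9],
  [[0,0,-0.015],-9],
])

```text
time: 26.6
ee_pos: [0.669, 0.0765, 0.0706]
eef_rot: [0.906, 0.422, -0.0, 0.0]
ft_force: [-1.4, 0.4, -0.1]
width: 0.0332
grip_force: 15.0
```

```bash
python3 st.py
```

```text
26.6 [-0.86  0.81  1.04  1.53 -0.73  1.22 -0.4 ] [0.669  0.0765 0.0706] yang -40.0 [-1.4  0.4 -0.1] [-0.098  0.541  0.018] 0.03315602404418868
```

Emit:
drive_tool([
  [[0,0,-0.015],-9],
  [[0,0,-0.015],-9],
  [[0,0,-0.015],-9],
  [[0,0,-0.015],-9],
  [[0,0,-0.015],-9],
  [[0,0,-0.015],-9],
  [[0,0,0],0],
  [[0,0,0],0],
  [[0,0,0],0],
  [[0,0,0],0],
])

```text
time: 27.85
ee_pos: [0.669, 0.0765, 0.0697]
eef_rot: [0.999, -0.032, -0.0, -0.0]
ft_force: [-2.4, 0.2, 1.3]
width: 0.0334
grip_force: 15.0
```

```bash
python3 st.py
```

```text
27.85 [-0.92  0.93  1.21  1.54 -0.89  1.3  -1.24] [0.669  0.0765 0.0697] yang -93.7 [-2.4  0.2  1.3] [0.127 0.719 0.048] 0.03338462910120595
```

Emit:
drive_tool([
  [[0,0,0],0],
  [[0,0,0],0],
  [[0,0,0],0],
  [[0,0,0],10],
  [[0,0,0],10],
  [[0,0,0],10],
  [[0,0,0],10],
  [[0,0,0],10],
  [[0,0,0],10],
  [[0,0,0],10],
], hand=0.35)

```text
time: 29.1
ee_pos: [0.6692, 0.0762, 0.0697]
eef_rot: [0.836, 0.549, 0.0, 0.0]
ft_force: [0.2, 0.1, 0.0]
width: 0.0568
grip_force: 0.0
```

Emit:
drive_tool([
  [[0,0,0],10],
  [[0,0,0],10],
  [[0,0,0],10],
  [[0,0,0],10],
  [[0,0,0],10],
  [[0,0,0],10],
  [[0,0,0],10],
  [[0,0,0],10],
  [[0,0,0],10],
  [[0,0,0],0],
])

```text
time: 30.35
ee_pos: [0.6692, 0.0761, 0.0699]
eef_rot: [0.207, 0.978, 0.0, 0.0]
ft_force: [0.2, -0.3, 0.7]
width: 0.0566
grip_force: 0.0
```

```bash
python3 st.py
```

```text
30.35 [-0.64  0.64  0.66  1.52 -0.42  1.12  1.26] [0.6692 0.0761 0.0699] yang 66.1 [ 0.2 -0.3  0.7] [0.005 0.017 0.04 ] 0.05664911727074546
```

Emit:
drive_tool([
  [[0,0,0],0],
  [[0,0,0],0],
  [[0,0,0],0],
  [[0,0,0],0],
  [[0,0,0],0],
  [[0,0,0],0],
  [[0,0,0],0],
  [[0,0,0],0],
  [[0,0,0],0],
  [[0,0,0],0],
], hand=1)

```text
time: 31.6
ee_pos: [0.6691, 0.0764, 0.0697]
eef_rot: [0.206, 0.979, 0.0, -0.0]
ft_force: [-0.2, 0.5, -0.4]
width: 0.0333
grip_force: 15.0
```

```bash
python3 st.py
```

```text
31.6 [-0.64  0.64  0.66  1.52 -0.42  1.12  1.26] [0.6691 0.0764 0.0697] yang 66.2 [-0.2  0.5 -0.4] [ 0.09   0.046 -0.011] 0.03328630744145148
```

Before the final turn I check the white index line's angle while there is still time. Then I turn 150° more.

Emit:
drive_tool([
  [[0,0,-0.015],-9],
  [[0,0,-0.015],-9],
  [[0,0,-0.015],-9],
  [[0,0,-0.015],-9],
  [[0,0,-0.015],-9],
  [[0,0,-0.015],-9],
  [[0,0,-0.015],-9],
  [[0,0,-0.015],-9],
  [[0,0,-0.015],-9],
  [[0,0,-0.015],-9],
])

```text
time: 32.85
ee_pos: [0.669, 0.0764, 0.0682]
eef_rot: [0.839, 0.544, -0.0, -0.0]
ft_force: [-1.6, -0.4, -0.3]
width: 0.0334
grip_force: 15.0
```

Emit:
drive_tool([
  [[0,0,-0.015],-9],
  [[0,0,-0.015],-9],
  [[0,0,-0.015],-9],
  [[0,0,-0.015],-9],
  [[0,0,-0.015],-9],
  [[0,0,-0.015],-9],
  [[0,0,-0.015],-6],
  [[0,0,0],0],
  [[0,0,0],0],
  [[0,0,0],0],
])

```text
time: 34.1
ee_pos: [0.669, 0.0765, 0.0671]
eef_rot: [0.998, 0.055, -0.0, -0.0]
ft_force: [-3.3, 0.4, 0.2]
width: 0.0333
grip_force: 15.0
```

```bash
python3 st.py
```

```text
34.1 [-0.91  0.91  1.18  1.54 -0.87  1.28 -1.08] [0.669  0.0765 0.0671] yang -83.7 [-3.3  0.4  0.2] [ 0.052  0.602 -0.011] 0.03331497629979248
```

```bash
python3 - <<'E'
from h import *
snap('side','side4')
def b(f):
    m=cv2.inRange(cv2.cvtColor(load(f)['color'],cv2.COLOR_RGB2HSV),(105,120,60),(125,255,255));m[:190]=0;m[260:]=0;v,u=np.nonzero(m[:,240:400]);return u.min()+240,u.max()+240,v.min(),v.max(),len(u)
A,B=b('side3'),b('side4');print(A,B)
d=max(abs(int(x)-int(y)) for x,y in zip(A[:4],B[:4]));print(d)
if d<=2: print(r.close_job())
E
```

```text
(np.int64(240), np.int64(262), np.int64(220), np.int64(231), 215) (np.int64(240), np.int64(262), np.int64(220), np.int64(231), 216)
0
the job is handed in; nothing more can be done
None
```

I handed the job in at about 34 s, but no verdict came back. The scraper is home and released. The knob was turned back to its stop and released to drop. It was then turned forward about 384° to an estimated 6.25 rad (allowed 5.4–7.1), and the fingers still grip it at 15 N. I didn't see the drop itself; I infer it because the knob turned freely well past 1.8 rad, where it would otherwise bind.

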